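Clamp a lapis slab in the engraving jig

ROBOT

A 6-joint arm with a two-finger parallel gripper is mounted at the origin on the work surface. World frame = base frame: x ahead of the robot, y to its left, z up, the work surface at z = 0. Lengths are in m, angles in rad, forces in N, time in s.
With the tool pointing down it reaches from about 0.375 to 0.9 m from the base axis. Payload 3.1 kg.
Tool frame: the origin (TCP) lies at the very end of the fingers, on their centre line; the grasp point (between the pads) lies 19 mm behind it; z points along the fingers, y is the direction in which the jaws open and shut (so a half turn about z gives the same grasp; the last joint's range is limited). The gripper opens to 85 mm and grips with 20 to 120 N. Pads are 22 mm wide; open, the fingers measure 114 mm over their backs; the gripper's body (76 mm by 85 mm) begins 54 mm behind the grasp point. The pads swing forward as they close: fully open they stand 13 mm farther back than shut.
Start: joints at [-0.178, 0.527, 1.433, -0, 1.181, -0.178], TCP at [0.625, 0, 0.231] pointing down, gripper open.
Joint ranges: [-3.08, 3.08], [-0.75, 2.2], [0.22, 2.44], [-1.43, 4.57], [0, 2.65], [-2.85, 2.85]. Speed limits (rad/s): [2.79, 2.79, 3.14, 3.14, 3.14, 3.14].

INTERFACE

Orientations are given as a unit quaternion [x, y, z, w].
In Python, from station import manip gives the robot as it stands.
- The arm moves only by the tool send_rows, never from a script. Its argument "motion" is a list of rows, each an object with "gripper": the finger opening in mm, from 0 to 85.4; "travel": the shift along the tool's x, y, z in mm, a list of three; "rotation": the turn, a rotation vector about the tool's x, y, z in degrees, a list of three. In form: [{"gripper": gripper, "travel": [x, y, z], "rotation": [ax, ay, az]}, ...]. A call has 1 to 12 rows; each row shifts and turns the commanded pose from where the row before left it, along the tool's axes as they then stand; what a row does not reach is not made up. A row lasts 1/12 s, in which the tool goes at most 41.7 mm and 7.16 degrees, less where a joint would pass 70% of its speed; a pose out of reach is approached as far as the arm can. A call is refused whole if a number of a shift passes 41.7 or a number of a turn 7.16, either way. A call with a gripper value outside its range is refused whole. The fingers move at their own pace and stop on an object; "newtons" is the grip in N (left out, the last holds). Time passes only in rows, so rows that do not move let the fingers close. It gives the time, the measured TCP pose, the force and the opening at its end, in the units of the state.
- manip.sense(): the state, without advancing time (a new reading comes with each control period).
- manip.snapshot(name): name is "scene" or "side" or "wrist"; returns the picture (384x512x3 uint8, red, green, blue); there is no depth.
- manip.calibration(name): a dict with "fx", "fy", "cx", "cy" (pixels), "cam_to_world" (4x4, takes a point from camera to world coordinates). Camera axes: x right, y down, z forward; pixel columns grow to the right and rows downward; lengths in m; the calibration is good to about 2 mm. A picture is of the moment at which its call begins: read the wrist's pose just before it. calibration takes no time and is no camera call; for the wrist camera it gives the pose at the moment of the call.
- manip.sign_off(): hands the job in, once; it reports no verdict.
The state is a dict: "t": time; "q": joint angles; "qd": joint speeds; "tau": joint torques, N m; "tcp_pos": TCP position; "tool_rot": TCP orientation; "force": force on the tool from outside, world axes, zero at the start; "ft_torque": the same for the moment, N m; "finger_gap": opening from 0.0 (shut) to 1.0 (fully open).
Only numpy, scipy, OpenCV 4.12 (cv2) and the standard library are available. Lean on these libraries where they do the work, as an engineer would, in place of code of your own. Each camera call takes 0.05 s, during which the arm holds its last target. There are 200 camera calls.

TASK

With the fingertips, push the dark blue lapis slab along the engraving jig until it is fully home against the end stop; then flip the red-balled handle of the toggle clamp over past its centre so that it snaps into its closed position and the rubber foot presses on the slab. Only push: do not lift the slab, and leave the other wares and the small things lying on the jig where they are.

Things in the scene. Friction and masses are not known exactly. Their poses are not given: they have to be found in the camera images.
- jig: Engraving jig, fixed: plywood board 300 x 150 x 15 mm, turned on the table. Origin: centre of its underside; x along its length from the open end to the clamp, z up. Two low aluminium rails (x = -30 to 45 mm, tops at z = 23 mm) leave a 53 mm wide channel centred on y = 0 that ends at a stop bar (face at x = 45 mm, top at z = 27 mm)
- slab: Dark blue polished lapis slab with gold and white flecks, 80 (x) x 50 (y) x 20 (z) mm, about 0.2 kg, loose on the jig's board in the mouth of the channel, 20 to 45 mm short of the stop. Origin: centre of its underside; its x points to the stop. Fully home its origin is at jig x = 5, z = 15 mm
- slab_push_end (a point): Centre of the slab's 50 x 20 mm end face that looks away from the stop; the face to push on. It stands 10 mm over the board
- stop_face (a point): Centre of the end stop's face, at x = 45, y = 0, z = 25 mm of the jig; the slab's front end touches it when home
- clamp_axis (a point): Point on the handle's hinge axis (which runs along jig y), at jig x = 105, y = 0, z = 50 mm, inside the steel clamp bracket behind the stop (bracket x = 67 to 127 mm, y = -25 to 25 mm, top at z = 63 mm)
- clamp_handle (a joint): Angle of the toggle clamp's handle, rad. 0: open, leaning 0.6 rad from upright away from the slab (to jig +x). 1.0: closed, leaning 0.4 rad towards the slab. An over-centre spring holds it at either end (it takes 5 to 10 N at the ball); past about 0.5 it pulls itself on to closed. The clamp arm is linked to it and swings down with it
- handle_ball (a point): Centre of the handle's red ball, 26 mm across, 90 mm from the handle's axis on a 10 mm thick steel rod. Open it is at about jig x = 156, y = 0, z = 124 mm; closed at about x = 70, y = 0, z = 133 mm. To close, push it towards jig -x from behind
- clamp_foot: Spring-loaded black rubber foot, 18 mm across, at the end of the clamp's steel arm (14 mm wide, pivot at jig x = 85, z = 55 mm). Origin: on the arm 70 mm from the pivot; its pad is 23 mm further. Open: the arm stands 69 degrees up, origin at jig x = 60, z = 120 mm. Closed: arm level, the foot presses with about 2.5 N on the slab at jig x = 15 mm
- cabochon: Bystander: small blue polished stone, 24 mm across, 15 mm high, on the jig's board beside the channel at jig +y. Origin under its centre
- loupe: Bystander: dark round loupe, 26 mm across, 20 mm high, on the jig's board beside the clamp at jig -y. Origin under its centre
- lapis_cup: Bystander: dark blue stone cup, 64 mm across, 75 mm high. Origin under its centre
- onyx_vase: Bystander: honey-coloured stone vase, 64 mm across, 125 mm high. Origin under its centre
- brass_bowl: Bystander: brass bowl, 100 mm across, 45 mm high. Origin under its centre
- lapis_offcut: Bystander: lighter blue stone offcut, 70 x 45 x 20 mm, lying on the table away from the jig; not the slab. Origin under its centre
- dust_brush: Bystander: dusting brush 160 mm long, lying beyond the jig. Origin near its middle
Things that resemble listed ones, but are neither listed nor needed, are in the scene too. What is shaped like the slab but green is not meant.

How it is judged:
On the way, in this order (a step that is already met when the one before it is completed fails the run):
1. the slab is home against the end stop (within 3 mm) while the clamp is still open (x of slab in the frame of jig between 0.002 and 0.008 m and value of joint clamp_handle below 0.3 rad), for 0.2 s.
2. the clamp handle has been flipped past centre and snapped closed (value of joint clamp_handle above 0.9 rad), for 0.2 s.
At the end, for the whole second after the job is handed in: The slab lies flat in the channel within 3 mm of the end stop and at rest, the clamp handle is in its closed position (joint above 0.9 of 1.0), and the rubber foot presses on the slab with more than 1 N (x of slab in the frame of jig between 0.002 and 0.008 m and value of joint clamp_handle above 0.9 rad and contact force between clamp_foot and slab above 1 N and angle between the x axis of slab and the x axis of jig, either way round below 0.08 rad and z of slab in the frame of jig between 0.012 and 0.018 m and linear speed of slab below 0.02 m/s); the robot touches nothing.
It fails at once if the slab is lifted (more than 8 mm off the board) or tipped over 0.25 rad (z of slab in the frame of jig above 0.023 m or angle between slab's own z axis and vertical above 0.25 rad).
It fails at once if a bystander is moved by more than 20 mm (distance of any of lapis_cup, onyx_vase, brass_bowl, lapis_offcut, dust_brush, cabochon, loupe from where it was at the start of the episode above 0.02 m).
It also fails if it takes over 45 s, if anything falls off the work surface, if the arm or the gripper's body presses on something with over 40 N, if the wrist force passes 120 N, or if a joint passes its speed limit or range.

## Working session

There is one attempt and no reset: what is moved stays moved. The work goes in short steps, Python scripts to look and compute and a tool call to move; the robot and the scene stay as the last step left them, time stands still between calls to the robot, and variables do not carry over. Pictures are saved under pics/ and viewed, about 8 in all and at most 12, crops included, and the job is handed in when it is done.

Besides the shell and the picture viewer there is one more tool, called after "Request:" by a JSON object that holds its "api" and its "payload". send_rows: Moves the arm, as the interface text tells. Its arguments: {"type":"object","properties":{"motion":{"type":"array","items":{"type":"object","properties":{"gripper":{"type":"number"},"travel":{"type":"array","items":{"type":"number"}},"rotation":{"type":"array","items":{"type":"number"}}}}},"newtons":{"type":"number"}},"required":["motion"]}

```bash
mkdir -p pics; ls
python3 - <<'E'
from station import manip
import cv2,numpy as np
np.set_printoptions(precision=4,suppress=True)
s=manip.sense();print(s['t'],s['tcp_pos'],s['tool_rot'],s['finger_gap'])
a=[]
for n in ['scene','side','wrist']:
    c=manip.calibration(n);print(n,c['fx'],c['fy'],c['cx'],c['cy']);print(np.array(c['cam_to_world']))
    im=manip.snapshot(n)[:,:,::-1];cv2.imwrite(f'pics/{n}0.png',im);a.append(im)
b=np.zeros((600,800,3),np.uint8)
E
```

```text
pics
0.0 [0.6243 0.0002 0.2303] [ 0.7071  0.7071 -0.0006 -0.0009] 0.9973785538473492
scene 457.17468465095715 457.17468465095715 256.1982816052626 189.4221538308119
[[-0.774   0.3948 -0.4951  1.3231]
 [ 0.6329  0.4579 -0.6244  0.8594]
 [-0.0198 -0.7966 -0.6042  0.9349]
 [ 0.      0.      0.      1.    ]]
side 376.6715962316482 376.6715962316482 256.50965105775185 187.8646621193545
[[ 0.8444 -0.3711  0.3864  0.2642]
 [-0.5357 -0.5738  0.6195 -0.6306]
 [-0.0082 -0.7301 -0.6833  0.8097]
 [ 0.      0.      0.      1.    ]]
wrist 343.70402834415404 343.70402834415404 253.41299526557574 190.71027601830335
[[ 1.      0.0017 -0.0016  0.6247]
 [ 0.0011 -0.9566 -0.2915  0.0748]
 [-0.002   0.2914 -0.9566  0.3738]
 [ 0.      0.      0.      1.    ]]
```

View pics/scene0.png

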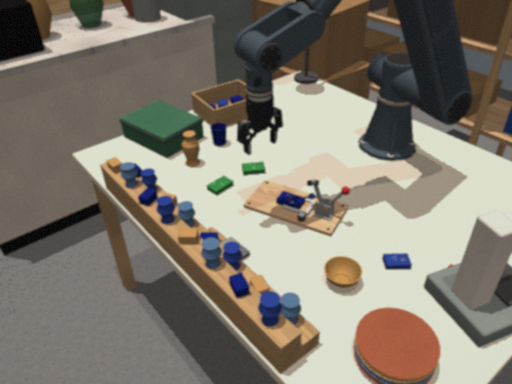

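View pics/side0.png

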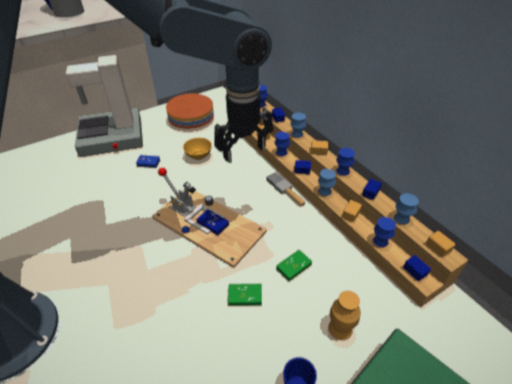

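Scene view: the slab is at (291,200) on the jig, with the red ball at (346,190). Possible confusions are the lapis offcut at (397,261), green blocks at (220,185) and (253,168), and the rack's blue blocks, e.g. (148,196) and (239,285). In the side view the slab is at (212,221) and the ball at (162,172). I choose the dark blue slab on the plywood jig and check it in a close crop.

Run:
```python
import cv2,numpy as np
a=cv2.imread('pics/scene0.png')[170:240,235:365];b=cv2.imread('pics/side0.png')[160:270,145:275]
a=cv2.resize(a,None,fx=6,fy=6,interpolation=3)[:, :]
b=cv2.resize(b,None,fx=6,fy=6,interpolation=3)
cv2.imwrite('pics/c1.png',np.vstack([cv2.resize(a,(520,280)),cv2.resize(b,(520,440))])[:720] )
im=np.zeros((600,800,3),np.uint8)
im[:215,:400]=cv2.resize(cv2.imread('pics/scene0.png')[170:240,235:365],(400,215),interpolation=3)
im[:338,400:]=cv2.resize(cv2.imread('pics/side0.png')[160:270,145:275],(400,338),interpolation=3)
w=cv2.imread('pics/wrist0.png');im[215:515,:400]=cv2.resize(w,(400,300))
cv2.imwrite('pics/c1.png',im)
```

```text
(no output)
```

View pics/c1.png

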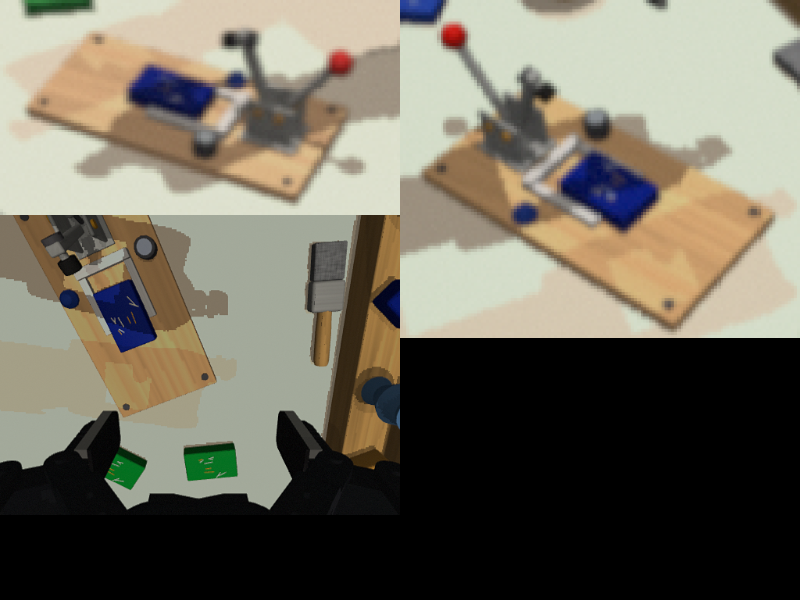

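Close crop: the gold-flecked dark blue slab lies between the rails, its wrist crop centre at (125,315). The green blocks and the offcut are elsewhere, so the choice holds. Next I fit the jig pose from its corners and the ball in all three views.

```bash
cat > h.py <<'E'
import numpy as np,cv2
from scipy.optimize import least_squares
from scipy.spatial.transform import Rotation as R
def proj(c,P):
    T=np.linalg.inv(np.array(c['cam_to_world']));p=np.atleast_2d(P)@T[:3,:3].T+T[:3,3]
    return np.c_[c['fx']*p[:,0]/p[:,2]+c['cx'],c['fy']*p[:,1]/p[:,2]+c['cy']]
def ray(c,uv,z):
    M=np.array(c['cam_to_world']);uv=np.atleast_2d(uv)
    d=np.c_[(uv[:,0]-c['cx'])/c['fx'],(uv[:,1]-c['cy'])/c['fy'],np.ones(len(uv))]@M[:3,:3].T
    return M[:3,3]+d*((z-M[2,3])/d[:,2])[:,None]
def tri(cs,uvs):
    A=[];b=[]
    for c,uv in zip(cs,uvs):
        o=np.array(c['cam_to_world'])[:3,3];d=ray(c,uv,0)[0]-o;d/=np.linalg.norm(d);Q=np.eye(3)-np.outer(d,d);A.append(Q);b.append(Q@o)
    return np.linalg.lstsq(np.vstack(A),np.hstack(b),rcond=None)[0]
def j2w(j,P):
    c,s=np.cos(j[2]),np.sin(j[2]);P=np.atleast_2d(P)
    return np.c_[j[0]+c*P[:,0]-s*P[:,1],j[1]+s*P[:,0]+c*P[:,1],P[:,2]]
def w2j(j,P):
    P=np.atleast_2d(P);c,s=np.cos(j[2]),np.sin(j[2]);d=P[:,:2]-j[:2]
    return np.c_[c*d[:,0]+s*d[:,1],-s*d[:,0]+c*d[:,1],P[:,2]]
def slabmask(im):
    h=cv2.cvtColor(im,cv2.COLOR_BGR2HSV);return cv2.inRange(h,(110,150,40),(130,255,255))
E
python3 - <<'E'
from station import manip
from h import *
np.set_printoptions(precision=4,suppress=True)
C={n:manip.calibration(n) for n in ['scene','side','wrist']}
B=[156,0,124]
obs=[('scene',[-150,-75,15],(244.1,205.5)),('scene',[-150,75,15],(266.5,181.6)),('scene',[150,-75,15],(331.5,233.5)),('scene',[150,75,15],(347.8,204.3)),('scene',B,(345.5,190.1)),
('side',[-150,75,15],(234.4,265)),('side',[-150,-75,15],(266.9,229.2)),('side',[150,75,15],(153.1,215.9)),('side',B,(162.2,171.7)),
('wrist',[-150,75,15],(160,257)),('wrist',[-150,-75,15],(275,212))]
def f(j): return np.hstack([proj(C[n],j2w(j,np.array(p)/1e3))[0]-uv for n,p,uv in obs])
r=least_squares(f,[.52,.12,2.0],loss='soft_l1');j=r.x;print(j,'deg',np.degrees(j[2]));print(f(j).reshape(-1,2))
np.save('jig.npy',j)
ball=tri([C['scene'],C['side']],[(345.5,190.1),(162.2,171.7)]);print('ball',ball,w2j(j,ball))
# slab triangulation by mask centroid
w=cv2.imread('pics/wrist0.png');m=slabmask(w);n,l,st,ce=cv2.connectedComponentsWithStats(m)
for i in range(1,n):
    if st[i,4]>150:print(st[i],ce[i],w2j(j,ray(C['wrist'],ce[i],.03))*1e3)
i=max((i for i in range(1,n) if 80<ce[i][0]<220),key=lambda i:st[i,4])
cn=cv2.findContours((l==i).astype(np.uint8),0,2)[0][0];q=cv2.boxPoints(cv2.minAreaRect(cn));print(q);print(w2j(j,ray(C['wrist'],q,.035))*1e3)
a=np.array([(w2j(j,ray(C['wrist'],p,.035))*1e3)[0] for p in cn[:,0]]);print('slab ext',a.min(0),a.max(0))
for n_,P in [('open end',[-.15,0,.015]),('slab push',[-.08,0,.025]),('ball',[.156,0,.124])]:print(n_,j2w(j,P))
E
```

```text
[0.5251 0.0503 1.9669] deg 112.69601617562556
[[-1.5818 -1.2594]
 [-2.493  -2.0314]
 [-0.2318 -0.467 ]
 [ 0.2659  0.0196]
 [-0.1474  0.2253]
 [-0.6711 -1.2828]
 [-0.3398 -2.3797]
 [-2.1618 -1.298 ]
 [-0.7609 -0.6576]
 [-1.7356  1.409 ]
 [ 3.4772 -0.1409]]
ball [0.4648 0.1928 0.1232] [[0.1548 0.0006 0.1232]]
[ 119   83   80   93 3843] [158.9287 128.9472] [[-17.2113   1.3932  30.    ]]
[ 77  96  23  24 427] [ 88.0445 107.281 ] [[28.0546 55.6048 30.    ]]
[495  96  17  37 375] [505.168  113.3013] [[-133.9425 -318.1843   30.    ]]
[[118.7077 101.3385]
 [164.5095  81.1004]
 [198.6579 158.3837]
 [152.8561 178.6217]]
[[ 20.9361  23.4031  35.    ]
 [ 20.5586 -25.3974  35.    ]
 [-58.6096 -23.463   35.    ]
 [-59.6319  28.6736  35.    ]]
slab ext [-58.6899 -25.2108  35.    ] [20.8918 25.3475 35.    ]
open end [[ 0.5829 -0.0881  0.015 ]]
slab push [[ 0.5559 -0.0235  0.025 ]]
ball [[0.4649 0.1942 0.124 ]]
```

Request:
{"api": "send_rows", "payload": {"motion": [{"gripper": 0, "travel": [-14, -33, 0], "rotation": [0, 0, 0]}, {"gripper": 0, "travel": [-14, -33, 0], "rotation": [0, 0, 0]}, {"gripper": 0, "travel": [0, 0, 12], "rotation": [0, 0, 6.73]}, {"gripper": 0, "travel": [0, 0, 12], "rotation": [0, 0, 6.73]}, {"gripper": 0, "travel": [0, 0, 12], "rotation": [0, 0, 6.73]}, {"gripper": 0, "travel": [0, 0, 12], "rotation": [0, 0, 6.73]}, {"gripper": 0, "travel": [0, 0, 12], "rotation": [0, 0, 6.73]}, {"gripper": 0, "travel": [0, 0, 12], "rotation": [0, 0, 6.73]}, {"gripper": 0, "travel": [0, 0, 12], "rotation": [0, 0, 6.73]}, {"gripper": 0, "travel": [0, 0, 12], "rotation": [0, 0, 6.73]}, {"gripper": 0, "travel": [0, 0, 12], "rotation": [0, 0, 6.73]}, {"gripper": 0, "travel": [0, 0, 12], "rotation": [0, 0, 6.73]}]}}

```text
t: 1.15
tcp_pos: [0.5588, -0.0279, 0.1105]
tool_rot: [0.981, 0.194, -0.0, -0.0]
force: [-0.1, 0.3, 0.4]
finger_gap: -0.001
```

Request:
{"api": "send_rows", "payload": {"motion": [{"gripper": 0, "travel": [0, 0, 0], "rotation": [0, 0, 0]}, {"gripper": 0, "travel": [0, 0, 0], "rotation": [0, 0, 0]}, {"gripper": 0, "travel": [0, 0, 0], "rotation": [0, 0, 0]}]}}

```text
t: 1.4
tcp_pos: [0.5593, -0.028, 0.1117]
tool_rot: [0.98, 0.198, 0.0, 0.0]
force: [0.3, -0.8, -0.9]
finger_gap: 0.001
```

```bash
cat > st.py <<'E'
from station import manip
from h import *
np.set_printoptions(precision=4,suppress=True)
j=np.load('jig.npy');s=manip.sense();p=np.array(s['tcp_pos'])
M=R.from_quat(s['tool_rot']).as_matrix()
print('t',s['t'],'tcp',p,'jig mm',w2j(j,p)[0]*1e3,'toolx deg',np.degrees(np.arctan2(M[1,0],M[0,0])),'tooly in jig',np.degrees(np.arctan2(M[1,1],M[0,1])-j[2]),'z',M[:,2],'F',np.array(s['force']),'gap',s['finger_gap'],'q',np.array(s['q']))
E
cat > look.py <<'E'
from st import *
import sys
out=sys.argv[1]
im=np.zeros((600,800,3),np.uint8)
for n,(x,y,wd,ht),(r,c) in [('scene',(245,150,120,90),(0,0)),('side',(140,140,120,90),(0,400)),('wrist',(0,0,512,384),(300,0))]:
    a=manip.snapshot(n)[:,:,::-1];cv2.imwrite(f'pics/{out}_{n}.png',a)
    im[r:r+300,c:c+400]=cv2.resize(a[y:y+ht,x:x+wd],(400,300),interpolation=3)
cv2.imwrite(f'pics/{out}.png',im)
E
python3 look.py a1
```

```text
t 1.4 tcp [ 0.5593 -0.028   0.1117] jig mm [-85.4591  -1.3799 111.6811] toolx deg 22.84238749672941 tooly in jig -179.85363766222116 z [ 0.0006 -0.0001 -1.    ] F [ 0.306  -0.7827 -0.8765] gap 0.00118397510965833 q [-0.2496  0.6086  1.7015  0.      0.8309  0.9225]
```

View pics/a1.png

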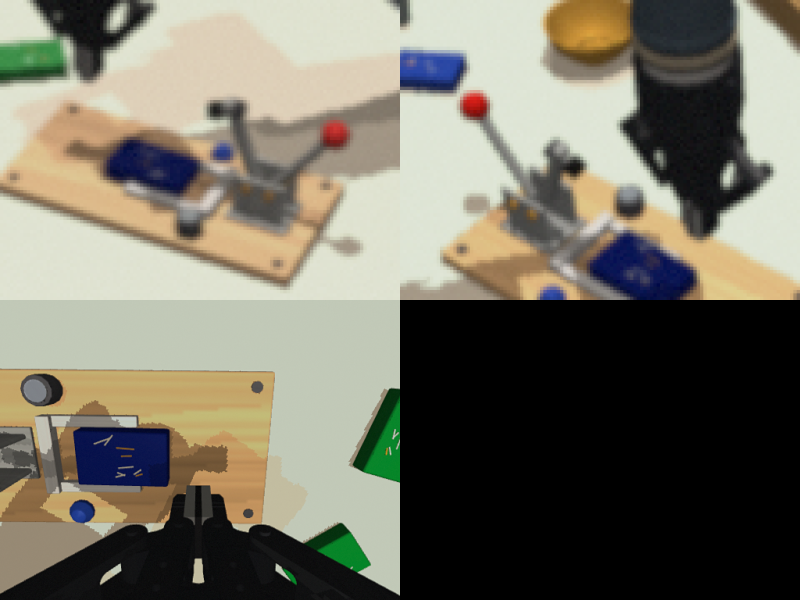

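The slab's push end shows at wrist crop column 169, the fingers are shut at (198,490), and the ball and clamp are still open. I refine with this view.

Run:
```python
from st import *
c=manip.calibration('wrist');w=cv2.imread('pics/a1_wrist.png');m=slabmask(w);n,l,st,ce=cv2.connectedComponentsWithStats(m);i=1+np.argmax(st[1:,4]);print(st[i])
# top face only: brighter
cn=np.argwhere(l==i)[:,::-1]
a=w2j(j,ray(c,cn,.035))*1e3;print('slab top ext',a.min(0),a.max(0))
print('corners', w2j(j,ray(c,[(350.7,92.2),(341.8,286.7)],.015))*1e3)
print('finger tip px->', proj(c,np.array(manip.sense()['tcp_pos'])))
```

```text
t 1.55 tcp [ 0.5596 -0.0281  0.1121] jig mm [-85.6139  -1.5863 112.1298] toolx deg 22.770476926656727 tooly in jig -179.9256166533 z [ 0.0016 -0.0004 -1.    ] F [ 0.2134  0.3067 -0.3535] gap -0.0019360340386306233 q [-0.2496  0.6078  1.7014  0.      0.8306  0.9238]
[  94  163  122   76 8146]
slab top ext [-59.6177 -27.7087  35.    ] [20.7317 25.7245 35.    ]
corners [[-150.8719  -72.3211   15.    ]
 [-156.431    77.1996   15.    ]]
finger tip px-> [[253.6383 254.4693]]
```

Request:
{"api": "send_rows", "payload": {"motion": [{"gripper": 0, "travel": [-2, 0, 25], "rotation": [0, 0, 0]}, {"gripper": 0, "travel": [0, 0, 25], "rotation": [0, 0, 0]}, {"gripper": 0, "travel": [0, 0, 22], "rotation": [0, 0, 0]}, {"gripper": 0, "travel": [0, 0, 15], "rotation": [0, 0, 0]}, {"gripper": 0, "travel": [0, 0, 0], "rotation": [0, 0, 0]}, {"gripper": 0, "travel": [0, 0, 0], "rotation": [0, 0, 0]}]}}

```text
t: 2.05
tcp_pos: [0.557, -0.0287, 0.0242]
tool_rot: [0.98, 0.197, -0.0, -0.0]
force: [0.1, 0.5, 0.7]
finger_gap: 0.002
```

Request:
{"api": "send_rows", "payload": {"motion": [{"gripper": 0, "travel": [0, -4, 0], "rotation": [0, 0, 0]}, {"gripper": 0, "travel": [0, -4, 0], "rotation": [0, 0, 0]}, {"gripper": 0, "travel": [0, -4, 0], "rotation": [0, 0, 0]}, {"gripper": 0, "travel": [0, -3, 0], "rotation": [0, 0, 0]}, {"gripper": 0, "travel": [0, -3, 0], "rotation": [0, 0, 0]}, {"gripper": 0, "travel": [0, -3, 0], "rotation": [0, 0, 0]}, {"gripper": 0, "travel": [0, -3, 0], "rotation": [0, 0, 0]}, {"gripper": 0, "travel": [0, 0, 0], "rotation": [0, 0, 0]}, {"gripper": 0, "travel": [0, 0, 0], "rotation": [0, 0, 0]}]}}

```text
t: 2.8
tcp_pos: [0.5492, -0.0068, 0.0251]
tool_rot: [0.98, 0.197, 0.001, 0.001]
force: [3.2, -2.1, 5.3]
finger_gap: 0.004
```

```bash
python3 look.py a2
```

```text
t 2.8 tcp [ 0.5492 -0.0068  0.0251] jig mm [-61.9695  -0.2688  25.0611] toolx deg 22.690543788131603 tooly in jig -180.00571403564095 z [ 0.003  -0.0005 -1.    ] F [ 3.1713 -2.0599  5.2564] gap 0.003548563163078406 q [-0.2159  0.7466  1.7673  0.0003  0.6246  0.9586]
```

View pics/a2.png

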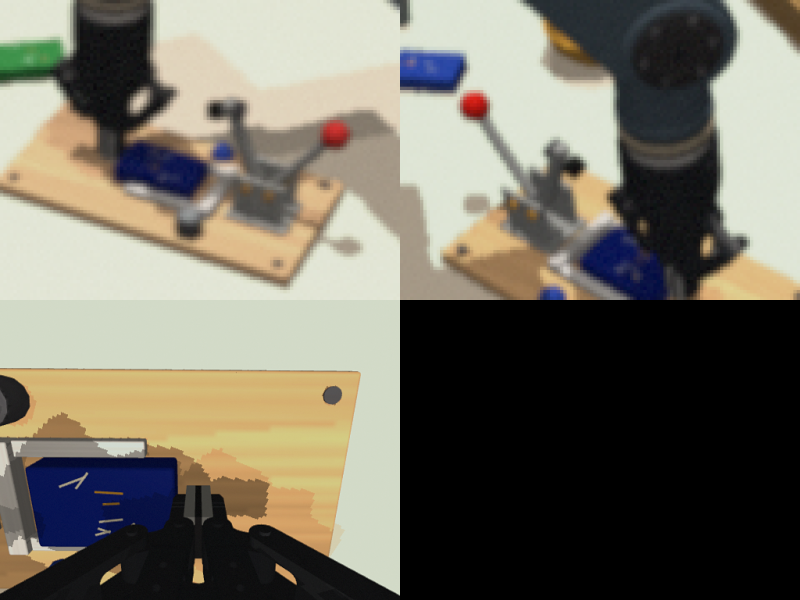

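The slab has moved and its front is near the stop: the white stop bar is at crop column 22 and the slab's front edge at 28. Forces are low and everything else is in place, so I continue in small steps.

Request:
{"api": "send_rows", "payload": {"motion": [{"gripper": 0, "travel": [0, -2, 0], "rotation": [0, 0, 0]}, {"gripper": 0, "travel": [0, -2, 0], "rotation": [0, 0, 0]}, {"gripper": 0, "travel": [0, -2, 0], "rotation": [0, 0, 0]}, {"gripper": 0, "travel": [0, -2, 0], "rotation": [0, 0, 0]}, {"gripper": 0, "travel": [0, 0, 0], "rotation": [0, 0, 0]}, {"gripper": 0, "travel": [0, 0, 0], "rotation": [0, 0, 0]}]}}

```text
t: 3.45
tcp_pos: [0.5463, 0.0001, 0.025]
tool_rot: [0.98, 0.197, 0.002, 0.001]
force: [2.2, -3.4, 4.8]
finger_gap: 0.0
```

Request:
{"api": "send_rows", "payload": {"motion": [{"gripper": 0, "travel": [0, -2, 0], "rotation": [0, 0, 0]}, {"gripper": 0, "travel": [0, 0, 0], "rotation": [0, 0, 0]}, {"gripper": 0, "travel": [0, 0, 0], "rotation": [0, 0, 0]}]}}

```text
t: 3.7
tcp_pos: [0.5457, 0.0019, 0.025]
tool_rot: [0.98, 0.197, 0.002, 0.001]
force: [3.4, -4.8, 5.8]
finger_gap: 0.002
```

Request:
{"api": "send_rows", "payload": {"motion": [{"gripper": 0, "travel": [0, -2, 0], "rotation": [0, 0, 0]}, {"gripper": 0, "travel": [0, 0, 0], "rotation": [0, 0, 0]}, {"gripper": 0, "travel": [0, 0, 0], "rotation": [0, 0, 0]}]}}

```text
t: 3.95
tcp_pos: [0.5449, 0.0037, 0.025]
tool_rot: [0.98, 0.197, 0.002, 0.001]
force: [3.3, -4.3, 5.3]
finger_gap: -0.001
```

Request:
{"api": "send_rows", "payload": {"motion": [{"gripper": 0, "travel": [0, -2, 0], "rotation": [0, 0, 0]}, {"gripper": 0, "travel": [0, 0, 0], "rotation": [0, 0, 0]}, {"gripper": 0, "travel": [0, 0, 0], "rotation": [0, 0, 0]}]}}

```text
t: 4.2
tcp_pos: [0.5444, 0.0051, 0.025]
tool_rot: [0.98, 0.197, 0.002, 0.001]
force: [2.3, -4.7, 5.8]
finger_gap: 0.001
```

Request:
{"api": "send_rows", "payload": {"motion": [{"gripper": 0, "travel": [0, -2, 0], "rotation": [0, 0, 0]}, {"gripper": 0, "travel": [0, 0, 0], "rotation": [0, 0, 0]}, {"gripper": 0, "travel": [0, 0, 0], "rotation": [0, 0, 0]}]}}

```text
t: 4.45
tcp_pos: [0.5444, 0.0054, 0.0251]
tool_rot: [0.98, 0.198, 0.002, 0.002]
force: [2.8, -11.2, 4.3]
finger_gap: 0.002
```

Request:
{"api": "send_rows", "payload": {"motion": [{"gripper": 0, "travel": [0, -1, 0], "rotation": [0, 0, 0]}, {"gripper": 0, "travel": [0, 0, 0], "rotation": [0, 0, 0]}, {"gripper": 0, "travel": [0, 0, 0], "rotation": [0, 0, 0]}]}}

```text
t: 4.7
tcp_pos: [0.5444, 0.0056, 0.0252]
tool_rot: [0.98, 0.198, 0.003, 0.003]
force: [2.7, -14.3, 3.6]
finger_gap: -0.004
```

```bash
python3 look.py a3
```

```text
t 4.7 tcp [0.5444 0.0056 0.0252] jig mm [-48.7016  -0.6273  25.1696] toolx deg 22.810968097244203 tooly in jig -179.88658309249755 z [ 0.0063 -0.0049 -1.    ] F [  2.7189 -14.3402   3.6391] gap -0.003994988128128076 q [-0.1931  0.7426  1.7821 -0.0063  0.6098  0.9847]
```

View pics/a3.png

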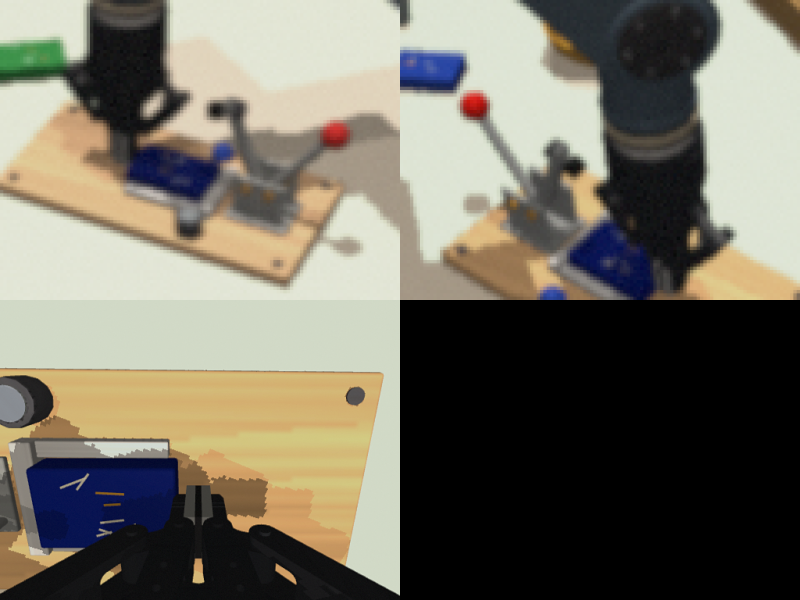

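The slab's front is flush against the stop bar at crop columns 28–38. The TCP stalled at jig x = -48.7 and the force rose to 14 N, so the slab is home with the clamp open. I retreat, rise, and cross above to a point behind the ball.

Request:
{"api": "send_rows", "payload": {"motion": [{"gripper": 0, "travel": [0, 5, 0], "rotation": [0, 0, 0]}, {"gripper": 0, "travel": [0, 5, 0], "rotation": [0, 0, 0]}, {"gripper": 0, "travel": [0, 2, 0], "rotation": [0, 0, 0]}, {"gripper": 0, "travel": [0, 0, -25], "rotation": [0, 0, 0]}, {"gripper": 0, "travel": [0, 0, -30], "rotation": [0, 0, 0]}, {"gripper": 0, "travel": [0, 0, -30], "rotation": [0, 0, 0]}, {"gripper": 0, "travel": [0, 0, -30], "rotation": [0, 0, 0]}, {"gripper": 0, "travel": [0, 0, -30], "rotation": [0, 0, 0]}, {"gripper": 0, "travel": [0, 0, -30], "rotation": [0, 0, 0]}, {"gripper": 0, "travel": [0, 0, 0], "rotation": [0, 0, 0]}, {"gripper": 0, "travel": [0, 0, 0], "rotation": [0, 0, 0]}]}}

```text
t: 5.77
tcp_pos: [0.546, -0.0014, 0.2005]
tool_rot: [0.98, 0.197, 0.001, 0.0]
force: [0.1, 0.8, 0.1]
finger_gap: 0.0
```

Request:
{"api": "send_rows", "payload": {"motion": [{"gripper": 0, "travel": [0, -26, 0], "rotation": [0, 0, 0]}, {"gripper": 0, "travel": [0, -26, 0], "rotation": [0, 0, 0]}, {"gripper": 0, "travel": [0, -26, 0], "rotation": [0, 0, 0]}, {"gripper": 0, "travel": [0, -26, 0], "rotation": [0, 0, 0]}, {"gripper": 0, "travel": [0, -26, 0], "rotation": [0, 0, 0]}, {"gripper": 0, "travel": [0, -26, 0], "rotation": [0, 0, 0]}, {"gripper": 0, "travel": [0, -26, 0], "rotation": [0, 0, 0]}, {"gripper": 0, "travel": [0, -26, 0], "rotation": [0, 0, 0]}, {"gripper": 0, "travel": [0, -26, 0], "rotation": [0, 0, 0]}, {"gripper": 0, "travel": [0, -26, 0], "rotation": [0, 0, 0]}, {"gripper": 0, "travel": [0, 0, 0], "rotation": [0, 0, 0]}, {"gripper": 0, "travel": [0, 0, 0], "rotation": [0, 0, 0]}]}}

```text
t: 6.77
tcp_pos: [0.4432, 0.2386, 0.1974]
tool_rot: [0.98, 0.198, -0.003, 0.0]
force: [-0.3, 0.6, -0.5]
finger_gap: -0.001
```

```bash
python3 look.py a4
```

```text
t 6.7667 tcp [0.4432 0.2386 0.1974] jig mm [205.304    2.8705 197.4183] toolx deg 22.881651785781493 tooly in jig -179.8145670010558 z [-0.0049 -0.0013 -1.    ] F [-0.3124  0.6346 -0.5259] gap -0.0006887631871800816 q [0.2714 0.415  1.7668 0.0001 0.9649 1.4428]
```

View pics/a4.png

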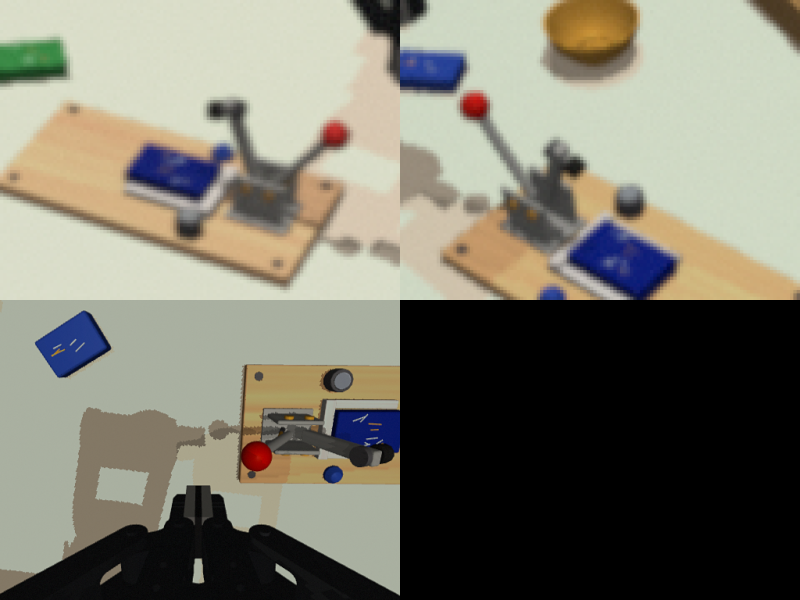

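The slab sits against the stop in both views and nothing else has moved. The ball is at wrist crop (257,456) and the fingers are behind it. I descend and push.

Request:
{"api": "send_rows", "payload": {"motion": [{"gripper": 0, "travel": [2, 0, 20], "rotation": [0, 0, 0]}, {"gripper": 0, "travel": [0, 0, 20], "rotation": [0, 0, 0]}, {"gripper": 0, "travel": [0, 0, 20], "rotation": [0, 0, 0]}, {"gripper": 0, "travel": [0, 0, 20], "rotation": [0, 0, 0]}, {"gripper": 0, "travel": [0, 0, 0], "rotation": [0, 0, 0]}, {"gripper": 0, "travel": [0, 0, 0], "rotation": [0, 0, 0]}]}}

```text
t: 7.42
tcp_pos: [0.4471, 0.2375, 0.1184]
tool_rot: [0.981, 0.196, -0.002, 0.0]
force: [0.2, -0.7, -0.3]
finger_gap: -0.001
```

Request:
{"api": "send_rows", "payload": {"motion": [{"gripper": 0, "travel": [0, 6, 0], "rotation": [0, 0, 0]}, {"gripper": 0, "travel": [0, 6, 0], "rotation": [0, 0, 0]}, {"gripper": 0, "travel": [0, 6, 0], "rotation": [0, 0, 0]}, {"gripper": 0, "travel": [0, 6, 0], "rotation": [0, 0, 0]}, {"gripper": 0, "travel": [0, 5, 0], "rotation": [0, 0, 0]}, {"gripper": 0, "travel": [0, 5, 0], "rotation": [0, 0, 0]}, {"gripper": 0, "travel": [0, 5, 0], "rotation": [0, 0, 0]}, {"gripper": 0, "travel": [0, 0, 0], "rotation": [0, 0, 0]}]}}

```text
t: 8.08
tcp_pos: [0.461, 0.2086, 0.1242]
tool_rot: [0.981, 0.193, 0.001, -0.006]
force: [-13.2, 24.0, 35.1]
finger_gap: 0.001
```

```bash
python3 st.py
```

```text
t 8.0833 tcp [0.461  0.2086 0.1242] jig mm [170.7475  -1.9677 124.2204] toolx deg 22.27515490259266 tooly in jig -180.4177430909479 z [-0.0003  0.0127 -0.9999] F [-13.189   23.987   35.1221] gap 0.0012087781024886072 q [0.1962 0.5339 1.8317 0.0179 0.7739 1.3653]
```

Contact is at the ball, but with 35 N upward the flared finger back wedges on it. I back off and turn the tool 90° so the flat pad edges face the ball.

Request:
{"api": "send_rows", "payload": {"motion": [{"gripper": 0, "travel": [0, -8, 0], "rotation": [0, 0, 0]}, {"gripper": 0, "travel": [0, -12, 0], "rotation": [0, 0, 0]}, {"gripper": 0, "travel": [0, -14, 0], "rotation": [0, 0, 0]}, {"gripper": 0, "travel": [0, -14, 0], "rotation": [0, 0, 0]}, {"gripper": 0, "travel": [0, 0, 0], "rotation": [0, 0, 0]}, {"gripper": 0, "travel": [0, 0, 0], "rotation": [0, 0, 0]}]}}

```text
t: 8.58
tcp_pos: [0.444, 0.2469, 0.1193]
tool_rot: [0.98, 0.198, 0.0, 0.0]
force: [0.6, -0.2, 0.0]
finger_gap: -0.0
```

```bash
python3 look.py a5
```

```text
t 8.5833 tcp [0.444  0.2469 0.1193] jig mm [212.7192  -1.1035 119.2908] toolx deg 22.79147395968109 tooly in jig -179.90454489816037 z [ 0.0003 -0.0005 -1.    ] F [ 0.606  -0.231   0.0344] gap -0.00012855450506787987 q [ 0.2877  0.5458  1.8264 -0.0008  0.7692  1.4612]
```

View pics/a5.png

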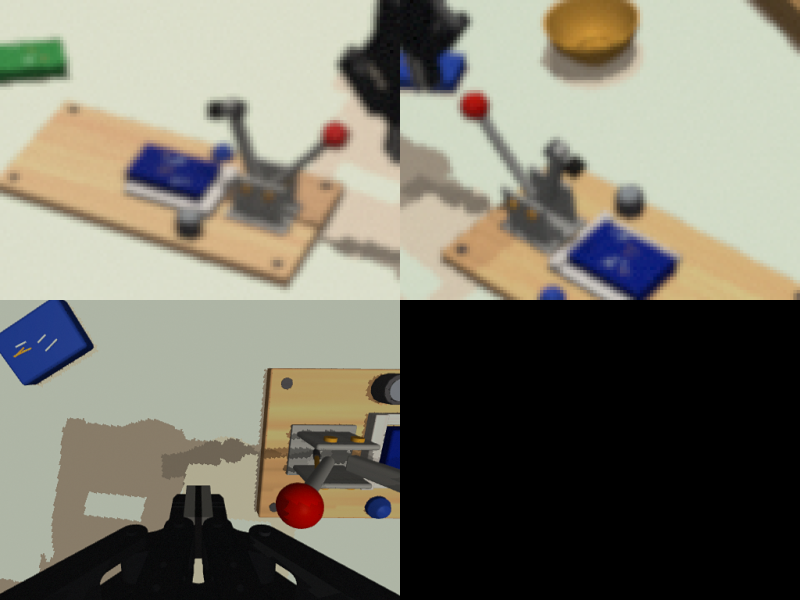

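Nothing has moved; the handle is still open, with the ball at crop (300,505). I turn -90° about tool z and approach.

Request:
{"api": "send_rows", "payload": {"motion": [{"gripper": 0, "travel": [0, 0, 0], "rotation": [0, 0, -7]}, {"gripper": 0, "travel": [0, 0, 0], "rotation": [0, 0, -7]}, {"gripper": 0, "travel": [0, 0, 0], "rotation": [0, 0, -7]}, {"gripper": 0, "travel": [0, 0, 0], "rotation": [0, 0, -7]}, {"gripper": 0, "travel": [0, 0, 0], "rotation": [0, 0, -7]}, {"gripper": 0, "travel": [0, 0, 0], "rotation": [0, 0, -7]}, {"gripper": 0, "travel": [0, 0, 0], "rotation": [0, 0, -7]}, {"gripper": 0, "travel": [0, 0, 0], "rotation": [0, 0, -7]}, {"gripper": 0, "travel": [0, 0, 0], "rotation": [0, 0, -7]}, {"gripper": 0, "travel": [0, 0, 0], "rotation": [0, 0, -7]}, {"gripper": 0, "travel": [0, 0, 0], "rotation": [0, 0, -7]}, {"gripper": 0, "travel": [0, 0, 0], "rotation": [0, 0, -7]}]}}

```text
t: 9.73
tcp_pos: [0.4445, 0.2461, 0.1192]
tool_rot: [0.595, 0.804, -0.0, 0.0]
force: [0.8, 0.6, -0.4]
finger_gap: 0.002
```

Request:
{"api": "send_rows", "payload": {"motion": [{"gripper": 0, "travel": [0, 0, 0], "rotation": [0, 0, -6]}, {"gripper": 0, "travel": [-10, 0, 1], "rotation": [0, 0, 0]}, {"gripper": 0, "travel": [-10, 0, 1], "rotation": [0, 0, 0]}, {"gripper": 0, "travel": [-8, 0, 1], "rotation": [0, 0, 0]}, {"gripper": 0, "travel": [0, 0, 0], "rotation": [0, 0, 0]}, {"gripper": 0, "travel": [0, 0, 0], "rotation": [0, 0, 0]}]}}

```text
t: 10.23
tcp_pos: [0.4552, 0.2201, 0.1162]
tool_rot: [0.555, 0.832, -0.0, -0.0]
force: [0.7, -1.1, 0.4]
finger_gap: 0.002
```

```bash
python3 st.py
```

```text
t 10.2333 tcp [0.4552 0.2201 0.1162] jig mm [183.6225  -1.0807 116.1583] toolx deg 112.51961019095206 tooly in jig -90.17640384790927 z [-0.0004 -0.     -1.    ] F [ 0.7386 -1.0684  0.4043] gap 0.001922103831872616 q [ 0.229   0.5492  1.8343  0.0001  0.7584 -0.1641]
```

Now I push along the ball's arc, rising with it.

Request:
{"api": "send_rows", "payload": {"motion": [{"gripper": 0, "travel": [-3, 0, 0], "rotation": [0, 0, 0]}, {"gripper": 0, "travel": [-4, 0, -2], "rotation": [0, 0, 0]}, {"gripper": 0, "travel": [-4, 0, -2.5], "rotation": [0, 0, 0]}, {"gripper": 0, "travel": [-4, 0, -2.5], "rotation": [0, 0, 0]}, {"gripper": 0, "travel": [0, 0, 0], "rotation": [0, 0, 0]}]}}

```text
t: 10.65
tcp_pos: [0.4601, 0.2075, 0.1239]
tool_rot: [0.554, 0.832, 0.0, -0.001]
force: [-2.6, 3.8, 1.1]
finger_gap: -0.0
```

Request:
{"api": "send_rows", "payload": {"motion": [{"gripper": 0, "travel": [-5, 0, -2], "rotation": [0, 0, 0]}, {"gripper": 0, "travel": [-5, 0, -2], "rotation": [0, 0, 0]}, {"gripper": 0, "travel": [-5, 0, -1.5], "rotation": [0, 0, 0]}, {"gripper": 0, "travel": [-5, 0, -1], "rotation": [0, 0, 0]}, {"gripper": 0, "travel": [-5, 0, -1], "rotation": [0, 0, 0]}, {"gripper": 0, "travel": [0, 0, 0], "rotation": [0, 0, 0]}]}}

```text
t: 11.15
tcp_pos: [0.4713, 0.1831, 0.131]
tool_rot: [0.554, 0.832, 0.0, 0.001]
force: [0.0, 0.4, -0.1]
finger_gap: -0.004
```

Request:
{"api": "send_rows", "payload": {"motion": [{"gripper": 0, "travel": [-5, 0, -0.5], "rotation": [0, 0, 0]}, {"gripper": 0, "travel": [-5, 0, 0], "rotation": [0, 0, 0]}, {"gripper": 0, "travel": [-5, 0, 0], "rotation": [0, 0, 0]}, {"gripper": 0, "travel": [-5, 0, 0], "rotation": [0, 0, 0]}, {"gripper": 0, "travel": [0, 0, 0], "rotation": [0, 0, 0]}, {"gripper": 0, "travel": [0, 0, 0], "rotation": [0, 0, 0]}]}}

```text
t: 11.65
tcp_pos: [0.4781, 0.1653, 0.1312]
tool_rot: [0.554, 0.832, -0.0, -0.0]
force: [-0.0, -0.1, -0.5]
finger_gap: -0.003
```

Run:
```python
from st import *
im=np.zeros((300,800,3),np.uint8)
for n,(x,y,wd,ht),c in [('scene',(245,150,120,90),0),('side',(140,140,120,90),400)]:
    im[:,c:c+400]=cv2.resize(manip.snapshot(n)[y:y+ht,x:x+wd,::-1],(400,300),interpolation=3)
cv2.imwrite('pics/a6.png',im)
```

```text
t 11.65 tcp [0.4781 0.1653 0.1312] jig mm [124.2164  -1.0823 131.1885] toolx deg 112.64884264909335 tooly in jig -90.04717376185313 z [-0.0002 -0.0001 -1.    ] F [-0.0423 -0.0752 -0.5192] gap -0.0025418468578295734 q [ 0.1117  0.5231  1.8231 -0.0001  0.7956 -0.2836]
```

View pics/a6.png

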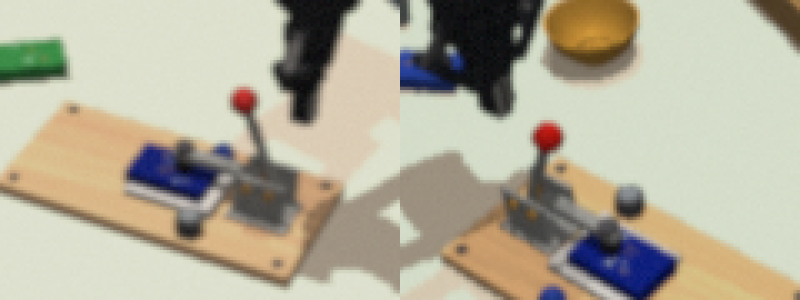

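The handle has snapped to closed: the ball is at scene crop (244,100), leaning towards the slab, and the foot is on the slab at (185,150). I retreat clear, check the ball's position, and hand in.

Request:
{"api": "send_rows", "payload": {"motion": [{"gripper": 0, "travel": [20, 0, 0], "rotation": [0, 0, 0]}, {"gripper": 0, "travel": [20, 0, -15], "rotation": [0, 0, 0]}, {"gripper": 0, "travel": [20, 0, -25], "rotation": [0, 0, 0]}, {"gripper": 0, "travel": [0, 0, -30], "rotation": [0, 0, 0]}, {"gripper": 0, "travel": [0, 0, 0], "rotation": [0, 0, 0]}, {"gripper": 0, "travel": [0, 0, 0], "rotation": [0, 0, 0]}, {"gripper": 0, "travel": [0, 0, 0], "rotation": [0, 0, 0]}]}}

```text
t: 12.33
tcp_pos: [0.4543, 0.2211, 0.2011]
tool_rot: [0.554, 0.833, -0.0, -0.0]
force: [-0.1, 0.1, -0.2]
finger_gap: -0.001
```

Run:
```python
from st import *
C=[manip.calibration(n) for n in('scene','side')];uv=[]
for n,(x,y) in(('scene',(318,180)),('side',(184,181))):
    a=manip.snapshot(n)[y-15:y+15,x-15:x+15].astype(int);m=(a[...,0]>120)&(a[...,1]<70)&(a[...,2]<70)
    yy,xx=np.nonzero(m);uv.append((x-15+xx.mean(),y-15+yy.mean()))
print(uv,w2j(j,tri(C,uv))*1e3)
```

```text
t 12.3333 tcp [0.4543 0.2211 0.2011] jig mm [184.9005  -0.5991 201.0612] toolx deg 112.72049943438432 tooly in jig -89.97551666707749 z [-0.0005 -0.0002 -1.    ] F [-0.1155  0.0574 -0.1822] gap -0.0007199989418613969 q [ 0.2315  0.4103  1.7617 -0.0001  0.9701 -0.165 ]
[(np.float64(317.5), np.float64(179.63636363636363)), (np.float64(183.76923076923077), np.float64(180.51282051282053))] [[ 68.3402   0.9395 133.4882]]
```

The ball measures (68, 1, 133) mm in the jig frame, against the expected closed position (70, 0, 133). Handing in.

```bash
python3 -c "
from station import manip
print(manip.sign_off())"
```

```text
the job is handed in; nothing more can be done
None
```

I pushed the slab home against the end stop and then flipped the toggle clamp closed; the job is handed in at about 12 s of the 45 s allowed.

- **Slab:** The fingers pushed it along the channel until they stalled and the force rose to about 14 N. The pictures then showed its front against the stop bar while the clamp was still open.
- **Clamp:** The first try at the ball jammed. The flared back of the fingers wedged on it with about 43 N in all, 35 N of that upward. This passes 40 N; the text sets that limit for the arm or the gripper's body, and I believe only a finger touched the ball, but I could not confirm that. I backed off with nothing displaced, turned the tool 90° and pushed along the ball's arc at under 5 N where I read it. The handle then snapped over.
- **Last checks:** The ball measured (68, 1, 133) mm in the jig frame, where closed should be (70, 0, 133). The picture taken just before I withdrew shows the foot on the slab and the cabochon and loupe in place. The arm was withdrawn with about 0 N on it.

I did not measure the foot's pressing force. I also did not re-measure the slab's position after the clamp closed; I only saw it at the stop in the picture.

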